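# Lock the lap disc with its retaining clip

## Robot

A 6-joint arm with a two-finger parallel gripper is mounted at the origin on the work surface. World frame = base frame: x ahead of the robot, y to its left, z up, the work surface at z = 0. Lengths are in m, angles in rad, forces in N, time in s.
With the tool pointing down it reaches from about 0.2 to 0.875 m from the base axis. Payload 3.4 kg.
Tool frame: the origin (TCP) lies on the front face of the gripper's body, between the roots of the fingers; the fingertips stand 97 mm ahead of it and the grasp point (between the pads) lies 78 mm ahead of it; z points along the fingers, y is the line along which they close (so a half turn about z gives the same grasp; the last joint's range is limited). The gripper opens to 94 mm and grips with 3 to 60 N. Pads are 16 mm wide; open, the fingers measure 119 mm over their backs; the gripper's body (75 mm by 177 mm) begins 78 mm behind the grasp point.
Start: joints at [-1.377, 0.276, 1.505, -0, 1.361, -0.121], TCP at [0.178, -0.547, 0.303] pointing down, gripper open.
Joint ranges: [-2.89, 2.89], [-0.75, 2.08], [0.22, 2.7], [-1.18, 4.32], [0.11, 2.71], [-2.7, 2.7]. Speed limits (rad/s): [2.57, 2.57, 3.14, 3.14, 3.14, 3.14].

## Interface

Orientations are given as a unit quaternion [w, x, y, z].
In Python, from workcell import r, claw, inverse_kinematics, grab_frame, get_calibration, job, readout gives the robot as it stands. The module is installed in compiled form; this text tells all that it offers. Calls block until the motion is done:
- r.reach(position, orientation): joint-space move of the TCP to a pose.
- r.line_to(position, rot=None, feed=0.15): straight line of the TCP; rot=None keeps the orientation; feed is the mean speed in m/s.
- r.movej(angles): joint-space move.
- claw.grip(opening): finger opening in m; the grip force is fixed at half the most; returns when the fingers have stopped.
- r.hold(seconds).
- inverse_kinematics(position, orientation): joint angles nearest the present ones, or None.
- grab_frame(name): name is "scene" or "top" or "wrist"; returns (picture, depth): 400x640x3 uint8, red, green, blue; 400x640 float32, m along the optical axis (not along the pixel's ray), 0 where there is no reading.
- get_calibration(name): a dict with "fx", "fy", "cx", "cy" (pixels), "k1" (the pictures are not rectified: a ray, as slopes to the right and down, at radius r is drawn at 1 + k1 r^2 times it, then the intrinsics apply), "world_to_cam" (4x4, takes a point from world to camera coordinates); the wrist camera has in their place "T_tool_cam" (4x4, takes a point from camera to tool coordinates, whose origin is the TCP and whose axes are the flange's). Camera axes: x right, y down, z forward; pixel columns grow to the right and rows downward; lengths in m; the calibration is good to about 2 mm. A picture is of the moment at which its call begins: read the wrist's pose just before it. get_calibration takes no time and is no camera call.
A pose or a line that the arm cannot do raises r.IKError and nothing moves.
- job.close_job(): hands the job in, once; it reports no verdict.
Readings, each from a call of its own:
- readout.current_t(): time.
- readout.current_q(): joint angles.
- readout.current_joint_velocities(): joint speeds.
- readout.current_effort(): joint torques, N m.
- readout.current_ee_pos(): TCP position.
- readout.current_tool_rot(): TCP orientation.
- readout.current_contact_force(): force on the tool from outside, world axes, zero at the start.
- readout.current_wrist_torque(): the same for the moment, N m.
- readout.current_opening(): finger opening in m.
Only numpy, scipy, OpenCV 4.12 (cv2) and the standard library are available. Lean on these libraries where they do the work, as an engineer would, in place of code of your own. Each camera call takes 0.05 s, during which the arm holds its last target. There are 200 camera calls.

## Task

Lock the copper lap disc onto its spindle: pick the brass retaining clip off the blue felt pad by its red tab and push it sideways into the groove just above the disc until it snaps fully home round the neck, then let go of it. Work gently, feeling for the disc, because its height was changed at the last setting, and leave everything else on the bench where it is.

Things in the scene. Friction and masses are not known exactly. Their poses are not given: they have to be found in the camera images.
- housing: Blue square lap machine fixed to the bench, 150 x 150 mm, 64 mm tall; origin at the centre of its underside, z up. On its vertical axis it carries a copper lap disc with a grey face, 160 mm across, 12 mm thick, that neither turns nor gives. The clip may come in from any side. Too much for it: 30 N from the robot itself, or 36 N from the clip, all its contacts added up
- spindle_axis (a point): Point on the spindle's vertical axis 100 mm above the bench: the disc's upper face at its middle setting. Disc and spindle really stand up to 16 mm lower or higher; that is NOT measured: find it by touch or sight. Up from the disc's face: the groove's round neck, 15 mm in diameter, 6.5 mm high, then a round head 22 mm in diameter, 22 mm high
- clip_seat (a point): Brass clip, 5 mm thick, flat below, 50 to 100 g. This point: centre of the round seat between its jaws, 2.5 mm above the underside; x points out through the open mouth, z up. The rigid back is 31 mm wide, 20 to 8 mm behind this point (the neck bottoms there); two sprung jaws reach 15 mm ahead, 31 mm wide over all. Seated, this point lies within 1 mm of the spindle's axis
- clip_mouth (a point): Point midway between the inner noses of the clip's jaws, 6.3 mm ahead of clip_seat. The noses stand 12 mm apart and the 15 mm neck must spread them: 5 to 12 N of push while clip_seat is 12 to 6 mm short of the axis (the jaws then squeeze the neck by 10 N each), then it snaps on and goes the last mm easily until it bottoms. It slides flat on the disc, 1.5 mm to spare under the head
- clip_grip (a point): Centre of the clip's upright red grip tab, 40 mm behind the seat centre (against the clip's x axis) and 18 mm above the clip's underside. Tab: 12 mm along the clip's x, 16 mm along its y (pinch it across this), 36 mm tall from the underside up. A 14 mm wide, 5 mm thick stem joins it to the clip's back
- pad: Blue felt pad fixed to the bench, 130 x 90 mm, 8 mm thick, origin at the centre of its underside. The clip lies flat on it at the start. It may be left or right of the machine
- tin: Bystander, loose: low aluminium tin, 66 mm across, 50 mm tall, origin at its underside (or middle of its length for a lying tool); leave it where it is
- jar: Bystander, loose: glass jar with a blue cap, 64 mm across, 55 mm tall, origin at its underside (or middle of its length for a lying tool); leave it where it is
- spare_lap: Bystander, loose: spare copper disc lying flat, 100 mm across, 10 mm thick, origin at its underside (or middle of its length for a lying tool); leave it where it is
- brush: Bystander, loose: green-handled brush, origin at its underside (or middle of its length for a lying tool); leave it where it is
- driver: Bystander, loose: yellow-handled screwdriver, origin at its underside (or middle of its length for a lying tool); leave it where it is
- pliers: Bystander, loose: red-handled pliers lying open, about 170 mm long, origin at its underside (or middle of its length for a lying tool); leave it where it is
There are look-alikes about, which are no part of the job. Of the things shaped like the part that bears clip_seat, the brass one is meant.

How it is judged:
On the way, in this order (a step that is already met when the one before it is completed fails the run):
1. the clip is lifted off the pad (height (world z) of clip_seat above 0.05 m), for 0.2 s.
2. the clip is seated in the groove (horizontal distance between clip_seat and spindle_axis below 0.002 m and z of clip_seat in the frame of spindle_axis between -0.0165 and 0.0225 m and angle between clip_seat's own z axis and vertical below 0.1 rad), for 0.2 s.
At the end, for the whole second after the job is handed in: The clip lies flat (within 6 degrees) in the spindle's groove just above the lap disc, its seat centre within 2 mm of the spindle's axis seen from above, at rest and released (all of step 2 and contact force between the fingers and anything else below 0.1 N and linear speed of clip below 0.02 m/s); the robot touches nothing.
It fails at once if the clip is forced against the lap machine with 36 N or more, all contacts added up, the jaws' squeeze included (contact force between clip and housing above 36 N).
It fails at once if the robot presses on the lap machine with 30 N or more (contact force between any of the arm, the fingers and housing above 30 N).
It fails at once if a bystander (tin, jar, spare lap disc, brush, screwdriver or pliers) is moved by more than 40 mm (distance of any of tin, jar, spare_lap, brush, driver, pliers from where it was at the start of the episode above 0.04 m).
It also fails if it takes over 48 s, if anything falls off the work surface, if the arm or the gripper's body presses on something with over 40 N, if the wrist force passes 120 N, or if a joint passes its speed limit or range.

## Working session

There is one attempt and no reset: what is moved stays moved. The work goes in short steps, each a Python script; the robot and the scene stay as the last script left them, time stands still between calls to the robot, and variables do not carry over. Pictures are saved under pics/ and viewed, on a budget of 10 in all, crops included, one or two more only if the job needs it, and the job is handed in when it is done.

```bash
mkdir -p pics; cat > h.py <<'E'
import numpy as np, cv2
from workcell import r, claw, inverse_kinematics, grab_frame, get_calibration, job, readout
def world(name,depth,c,tool=None):
    """per-pixel world points"""
    h,w=depth.shape; u,v=np.meshgrid(np.arange(w),np.arange(h))
    K=np.array([[c['fx'],0,c['cx']],[0,c['fy'],c['cy']],[0,0,1]])
    p=cv2.undistortPoints(np.stack([u,v],-1).reshape(-1,1,2).astype(float),K,np.array([c['k1'],0,0,0,0.])).reshape(h,w,2)
    P=np.dstack([p*depth[...,None],depth])
    M=np.linalg.inv(c['world_to_cam']) if tool is None else tool@c['T_tool_cam']
    return P@M[:3,:3].T+M[:3,3]
def save(n,im): cv2.imwrite(n,im[...,::-1])
E
python3 - <<'E'
from h import *
for n in ("scene","top"):
    im,d=grab_frame(n); c=get_calibration(n); W=world(n,d,c)
    np.savez(f"{n}.npz",im=im,d=d,W=W); save(f"pics/{n}.png",im); print(n,c)
print(readout.current_t(),readout.current_tool_rot(),get_calibration("wrist"))
E
```

```text
scene {'fx': 415.1539571191186, 'fy': 415.1539571191186, 'cx': 324.06496968507963, 'cy': 201.8135674518433, 'k1': 0.013992004718758581, 'world_to_cam': array([[-0.54092811,  0.8410395 , -0.00702411,  0.32570494],
       [ 0.65526623,  0.41618001, -0.63041285, -0.31808336],
       [-0.52727882, -0.3456107 , -0.77622825,  1.82684376],
       [ 0.        ,  0.        ,  0.        ,  1.        ]])}
top {'fx': 408.8636085167116, 'fy': 408.8636085167116, 'cx': 320.9547519087513, 'cy': 200.90523864284515, 'k1': 0.023768862166997286, 'world_to_cam': array([[-0.02560723, -0.99964804, -0.00693348, -0.0159194 ],
       [-0.98612824,  0.02639751, -0.16387273,  0.59087264],
       [ 0.16399808,  0.00264097, -0.98645712,  1.07819189],
       [ 0.        ,  0.        ,  0.        ,  1.        ]])}
0.1 [-8.03302181e-04  9.87637136e-01  1.56755352e-01 -3.76969862e-05] {'fx': 332.7465301206357, 'fy': 332.7465301206357, 'cx': 320.0665034476226, 'cy': 197.43174213459272, 'k1': -0.03749337617218653, 'T_tool_cam': array([[-8.87216791e-04, -9.59561655e-01, -2.81497145e-01,
         8.13661329e-02],
       [ 9.99998750e-01, -4.83020964e-04, -1.50526318e-03,
         5.02836622e-04],
       [ 1.30842380e-03, -2.81498129e-01,  9.59560885e-01,
        -8.22126658e-02],
       [ 0.00000000e+00,  0.00000000e+00,  0.00000000e+00,
         1.00000000e+00]])}
```

View pics/top.png

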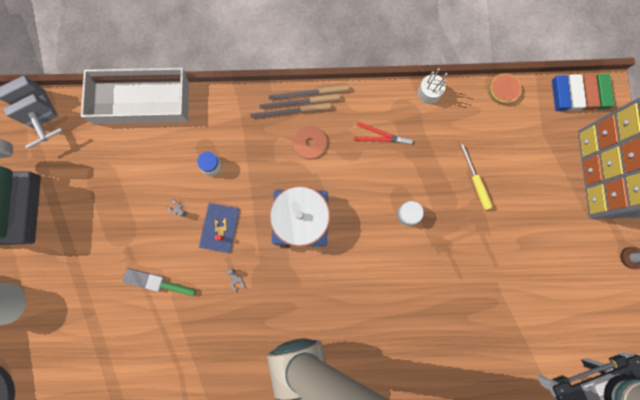

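View pics/scene.png

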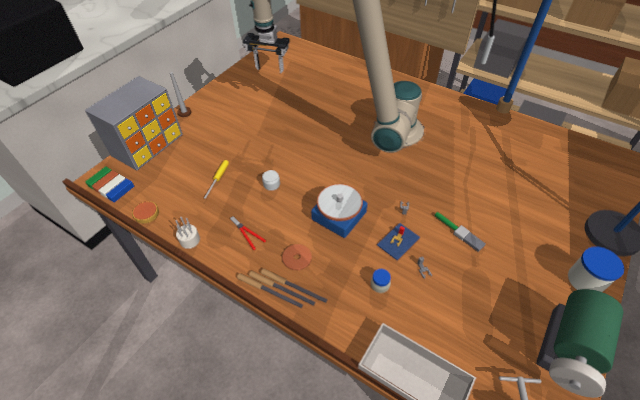

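The top view shows three clip-shaped things: a brass one with a red tab on the blue pad (220,230), and two grey ones on the bench at (178,208) and (236,278). The brass one on the pad fits. The machine is at (300,215). I'll confirm with the wrist camera in close-up.

```bash
cat >> h.py <<'E'
from scipy.spatial.transform import Rotation as R
def quat(yaw): # tool down, tool y axis at yaw+90deg... tool x along (cos yaw, sin yaw)
    M=np.array([[np.cos(yaw),np.sin(yaw),0],[np.sin(yaw),-np.cos(yaw),0],[0,0,-1.]])
    q=R.from_matrix(M).as_quat(); return [q[3],q[0],q[1],q[2]]
def tool():
    q=readout.current_tool_rot(); T=np.eye(4); T[:3,:3]=R.from_quat([q[1],q[2],q[3],q[0]]).as_matrix(); T[:3,3]=readout.current_ee_pos(); return T
def wristshot(name):
    T=tool(); im,d=grab_frame("wrist"); W=world("wrist",d,get_calibration("wrist"),T)
    np.savez(name+".npz",im=im,d=d,W=W,T=T); save(f"pics/{name}.png",im); return im,d,W
E
python3 - <<'E'
from h import *
z=np.load("top.npz"); W=z['W']
for n,(u,v) in dict(red=(219,237),clip=(220,228),pad=(212,240),disc=(285,225),head=(305,214),g1=(178,208),g2=(236,278),jar=(208,162),tin=(411,212)).items(): print(n,(u,v),W[v,u].round(4))
# wrist view: camera is at tool x +0.08, tilted toward -x tool
p=W[228,220]
for yaw in (0,np.pi/2,-np.pi/2,np.pi):
    for off in (-.1,):
        t=[p[0]-0.02*np.cos(yaw),p[1]-.02*np.sin(yaw),0.30]; print(yaw,t,inverse_kinematics(t,quat(yaw)))
E
```

```text
red (219, 237) [0.4987 0.2492 0.0442]
clip (220, 228) [0.5262 0.2539 0.016 ]
pad (212, 240) [0.4937 0.2775 0.0095]
disc (285, 225) [0.5214 0.0644 0.0926]
head (305, 214) [0.5493 0.0114 0.0915]
g1 (178, 208) [0.5876 0.3766 0.0068]
g2 (236, 278) [0.387  0.2095 0.0075]
jar (208, 162) [0.7073 0.2801 0.0553]
tin (411, 212) [ 0.5527 -0.2766  0.0503]
0 [np.float64(0.506201465190659), np.float64(0.25393823563836826), 0.3] [ 3.42117148e-01  2.64358486e-01  1.52806925e+00 -4.44089210e-16
  1.34916492e+00  1.91291347e+00]
1.5707963267948966 [np.float64(0.526201465190659), np.float64(0.23393823563836827), 0.3] [ 2.97527875e-01  2.78687342e-01  1.50765994e+00 -4.44089210e-16
  1.35524537e+00  2.97527875e-01]
-1.5707963267948966 [np.float64(0.526201465190659), np.float64(0.2739382356383683), 0.3] None
3.141592653589793 [np.float64(0.546201465190659), np.float64(0.25393823563836826), 0.3] [ 3.19716636e-01  3.18545773e-01  1.44933295e+00 -4.44089210e-16
  1.37371393e+00 -1.25107969e+00]
```

```bash
python3 - <<'E'
from h import *
# camera sits at tool x +0.08, looks toward -x of tool (0.28 tilt)
r.reach([0.515,0.25,0.24],quat(np.pi)); print(readout.current_t(),tool().round(3))
im,d,W=wristshot("w1"); print((d==0).mean())
E
```

```text
3.1417 [[-1.     0.001  0.     0.515]
 [ 0.001  1.    -0.     0.249]
 [-0.    -0.    -1.     0.24 ]
 [ 0.     0.     0.     1.   ]]
0.00403515625
```

View pics/w1.png

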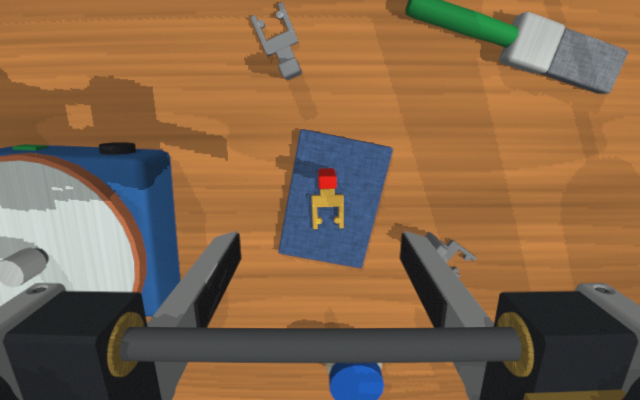

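The wrist close-up confirms it: brass clip with red tab (327,180) on the pad, mouth facing away from the robot (down in the image, noses at about (318-342,225)). The look-alikes at (275,40) and (455,250) are grey steel. Next, measuring the clip pose and the disc.

```bash
python3 - <<'E'
from h import *
z=np.load("w1.npz"); im,W=z['im'],z['W']; hsv=cv2.cvtColor(im,cv2.COLOR_RGB2HSV).astype(int); H,S,V=hsv[...,0],hsv[...,1],hsv[...,2]
roi=np.zeros(H.shape,bool); roi[140:260,290:380]=1
red=roi&((H<5)|(H>174))&(S>150)&(V>80); brass=roi&(H>12)&(H<32)&(S>90)&(V>80)
print(red.sum(),brass.sum())
top=red&(W[...,2]>0.041); t=W[top]; print("tabtop",np.median(t,0),t.min(0),t.max(0),top.sum())
b=W[brass]; zz=np.percentile(b[:,2],[5,50,95]); print("brassz",zz)
b=b[b[:,2]>0.0105]; print("brass",b.mean(0),b.min(0),b.max(0),len(b))
rect=cv2.minAreaRect((b[:,:2]*1000).astype(np.float32)); print("rect brass",rect)
print("rect tab",cv2.minAreaRect((t[:,:2]*1000).astype(np.float32)))
print("pad z",np.median(W[150:165,310:315,2]), "bench",np.median(W[80:100,400:450,2]))
# ASCII map
for v in range(164,232,2): print(v,''.join('R' if red[v,u] else 'B' if brass[v,u] else '.' for u in range(306,350)))
for nm in ("w1","top","scene"):
    z=np.load(nm+".npz"); W=z['W']; im=z['im']
    m=(np.hypot(W[...,0]-.545,W[...,1])<.085)&(W[...,2]>.07)&(W[...,2]<.16)
    Q=W[m]; hist,e=np.histogram(Q[:,2],bins=np.arange(.07,.16,.002)); print(nm,[(round(a,3),int(h)) for a,h in zip(e,hist) if h])
    k=e[hist.argmax()]+.001; D=Q[abs(Q[:,2]-k)<.004]; 
    (cx,cy),rad=cv2.minEnclosingCircle((D[:,:2]*1000).astype(np.float32)); print("disc z",np.median(D[:,2]),cx,cy,rad, np.linalg.lstsq(np.c_[D[:,:2]-[.545,0],np.ones(len(D))],D[:,2],rcond=None)[0])
    hd=Q[Q[:,2]>k+.02]; 
    if len(hd): print("head",len(hd),hd.mean(0),np.percentile(hd,[2,98],axis=0))
E
```

```text
333 1455
tabtop [0.49997897 0.25478172 0.04395333] [0.43280348 0.24788608 0.04120802] [0.50594379 0.26258375 0.32223619] 221
brassz [-0.00078584  0.01114805  0.01393047]
brass [0.53065645 0.25617784 0.01550879] [0.43280348 0.24085606 0.01057878] [0.55516171 0.27156021 0.32223619] 736
rect brass ((493.8254699707031, 255.42007446289062), (122.24429321289062, 30.42747688293457), 0.9269912242889404)
rect tab ((469.3939208984375, 255.3373565673828), (14.691688537597656, 73.14244079589844), 89.83475494384766)
pad z 0.008111207734119164 bench 0.0002961305167734629
164 ............................................
166 ............................................
168 ............................................
170 .............RRRRRRRRRRRRRRR................
172 .............RRRRRRRRRRRRRRRR...............
174 .............RRRRRRRRRRRRRRRRR..............
176 ............RRRRRRRRRRRRRRRRRR..............
178 ............RRRRRRRRRRRRRRRRRR..............
180 ............RRRRRRRRRRRRRRRRRR..............
182 .............RRRRRRRRRRRRRRRRRR.............
184 ............RRRRRRRRRRRRRRRRRRR...........
[... 2827 characters left out ...]
103), (np.float64(0.09), 263), (np.float64(0.092), 290), (np.float64(0.094), 199), (np.float64(0.096), 66), (np.float64(0.098), 10), (np.float64(0.1), 3), (np.float64(0.102), 2), (np.float64(0.104), 3), (np.float64(0.106), 2), (np.float64(0.108), 2), (np.float64(0.11), 2), (np.float64(0.112), 3), (np.float64(0.114), 2), (np.float64(0.116), 6), (np.float64(0.118), 5), (np.float64(0.12), 9), (np.float64(0.122), 6), (np.float64(0.124), 1), (np.float64(0.126), 1)]
disc z 0.09270255505830638 547.1199340820312 20.599342346191406 79.01960754394531 [-0.00063365  0.00143162  0.09276584]
head 30 [0.54841326 0.03120371 0.12012222] [[0.53573164 0.02124932 0.11596879]
 [0.55769736 0.04023465 0.12569639]]
```

```bash
python3 - <<'E'
from h import *
z=np.load("w1.npz"); im,W=z['im'],z['W']; hsv=cv2.cvtColor(im,cv2.COLOR_RGB2HSV).astype(int); H,S,V=hsv[...,0],hsv[...,1],hsv[...,2]
roi=np.zeros(H.shape,bool); roi[140:260,290:380]=1
brass=roi&(H>12)&(H<32)&(S>90)&(V>80)&(abs(W[...,2]-.0125)<.004)
L=[];Rr=[]
for v in range(197,226):
    u=np.flatnonzero(brass[v]); L.append(W[v,u[0],:2]);Rr.append(W[v,u[-1],:2])
L,Rr=np.array(L),np.array(Rr)
sl=[np.polyfit(a[:,0],a[:,1],1)[0] for a in (L,Rr)]; yaw=np.arctan(np.mean(sl)); print("yaw deg",np.degrees(np.arctan(sl)),"mid",((L+Rr)/2)[[0,14,28]],"width",np.median(L-Rr,0))
red=roi&((H<5)|(H>174))&(S>150)&(abs(W[...,2]-.044)<.002); t=np.median(W[red],0); print(t)
yt=np.arctan2(((L+Rr)/2)[:,1].mean()-t[1],((L+Rr)/2)[:,0].mean()-t[0]);print("yaw from tab",np.degrees(yt))
Y=(yaw+yt)/2; q=quat(np.pi+Y)
r.reach([t[0],t[1],.20],q); r.line_to([t[0],t[1],.109],feed=.08); print("down",readout.current_ee_pos(),readout.current_contact_force())
claw.grip(0.010); print("open",readout.current_opening(),readout.current_contact_force(),readout.current_ee_pos())
r.line_to([t[0],t[1],.22],feed=.08); r.hold(.3); print(readout.current_opening(),readout.current_contact_force(),readout.current_t(),Y)
# to a viewing spot: clip seat ~70 mm short of axis, underside ~30 above head? 
ax=np.array([.547,.029]); d=np.array([1,0]); s=ax-[.110,0]
r.reach([s[0],s[1],.092+.023+.078+.04],quat(np.pi)); wristshot("w2"); print(readout.current_t(),tool().round(4))
E
```

```text
yaw deg [2.03161996 0.95579643] mid [[0.52272764 0.25598693]
 [0.53775694 0.25602146]
 [0.55144844 0.25662842]] width [ 5.70732970e-05 -3.00157166e-02]
[0.5000118  0.25478084 0.04396206]
yaw from tab 2.340689622171371
down [0.50036457 0.25493432 0.10950968] [-0.34436478 -0.35681889 -0.1878788 ]
open 0.015655739423294703 [ 1.24825365  0.37416513 -0.31496169] [0.50000076 0.25478465 0.10898634]
0.01565340299744732 [-0.64591823 -1.04678245 -1.50481367] 7.7917 0.03346258261791763
8.775 [[-1.000e+00 -8.000e-04  1.100e-03  4.378e-01]
 [-8.000e-04  1.000e+00  6.000e-04  2.980e-02]
 [-1.100e-03  6.000e-04 -1.000e+00  2.332e-01]
 [ 0.000e+00  0.000e+00  0.000e+00  1.000e+00]]
```

View pics/w2.png

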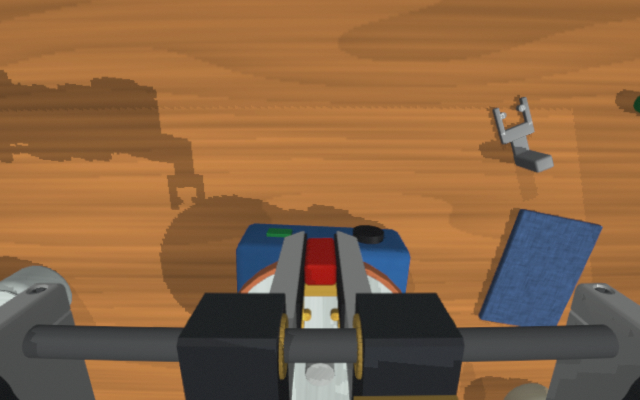

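The clip is held by its tab (320,255), with jaws at (306,315)/(336,315) and the spindle head at (320,372), all in the same picture. That lets me measure the clip and the head relative to each other.

```bash
python3 - <<'E'
from h import *
z=np.load("w2.npz"); im,W,T=z['im'],z['W'],z['T']; hsv=cv2.cvtColor(im,cv2.COLOR_RGB2HSV).astype(int); H,S,V=hsv[...,0],hsv[...,1],hsv[...,2]
roi=np.zeros(H.shape,bool); roi[230:400,290:352]=1
br=roi&(H>12)&(H<32)&(S>90)&(W[...,2]>.125)&(W[...,2]<.15)
b=W[br]; print("brass",len(b),np.median(b,0),np.percentile(b,[1,99],axis=0))
for v in range(284,326,3):
    u=np.flatnonzero(br[v]); 
    if len(u): print(v,u[0],u[-1],W[v,u[0]].round(4),W[v,u[-1]].round(4))
hd=roi&(abs(W[...,2]-.120)<.0025)&(W[...,0]>.52)
h=W[hd]; print("head",len(h),h.mean(0),np.percentile(h,[1,99],axis=0),cv2.minEnclosingCircle((h[:,:2]*1000).astype(np.float32)))
red=roi&((H<5)|(H>174))&(S>150)&(W[...,2]>.15)&(W[...,2]<.18); t=W[red];t=t[t[:,2]>np.percentile(t[:,2],90)-.003]; print("red",np.median(t,0),np.percentile(t,[1,99],axis=0))
print("disc",np.median(W[roi&(abs(W[...,2]-.092)<.004)],0))
save("pics/w2c.png",cv2.resize(im[220:400,250:390],None,fx=4,fy=3.3,interpolation=cv2.INTER_CUBIC))
E
```

```text
brass 514 [0.46823831 0.02882598 0.13727751] [[0.46255789 0.0174954  0.13402506]
 [0.4912249  0.04015738 0.13864761]]
287 305 336 [0.4642 0.0197 0.1367] [0.4636 0.0385 0.1376]
290 305 336 [0.4656 0.0197 0.1377] [0.4659 0.0386 0.1374]
293 305 336 [0.4677 0.0197 0.1377] [0.4678 0.0386 0.1377]
308 303 303 [0.479  0.0182 0.1368] [0.479  0.0182 0.1368]
311 303 337 [0.481  0.0182 0.1371] [0.4809 0.0394 0.1373]
314 303 337 [0.4825 0.0182 0.138 ] [0.4832 0.0394 0.1371]
317 303 337 [0.485  0.0182 0.1375] [0.4853 0.0395 0.1373]
320 302 338 [0.487  0.0175 0.1379] [0.4881 0.0402 0.1365]
323 302 338 [0.4896 0.0175 0.1374] [0.4899 0.0402 0.1371]
head 556 [0.5467508  0.02825011 0.12011576] [[0.53703879 0.01846177 0.11820614]
 [0.55749535 0.03827599 0.12146591]] ((547.5739135742188, 28.490537643432617), 11.391716003417969)
red [0.4370787  0.02881708 0.16821565] [[0.43231777 0.02112526 0.16604257]
 [0.44282244 0.0368134  0.1727776 ]]
disc [0.57561461 0.02961866 0.0920823 ]
```

View pics/w2c.png

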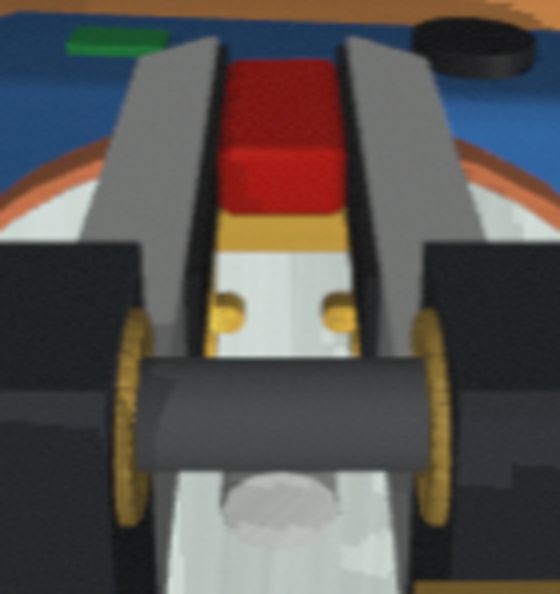

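```bash
cat >> h.py <<'E'
def F(n=12):
    a=[]
    for _ in range(n): a.append(readout.current_contact_force()); r.hold(.01)
    return np.mean(a,0),np.std(a,0)
E
python3 - <<'E'
from h import *
r.hold(.3); P=np.mean([readout.current_ee_pos() for _ in range(5)],0); print("pos",P,np.std([readout.current_ee_pos() for _ in range(5)],0))
im,d,W=wristshot("w3"); 
hd=(abs(W[...,2]-.120)<.0025)&(W[...,0]>.52)&(abs(W[...,1]-.029)<.015); print("head",W[hd].mean(0))
x0,y=.437+.0697-.030,.0286
r.line_to([x0,y,.233],feed=.1); r.line_to([x0,y,.198],feed=.08); r.hold(.3)
f0,s=F(20); print("base",f0,s,readout.current_ee_pos())
z=.198
while z>.184:
    z-=.0004; r.line_to([x0,y,z],feed=.02); f,_=F(5)
    if z<.1955: print(round(z,4),(f-f0).round(2))
    if f[2]-f0[2]>1.5: break
p=readout.current_ee_pos(); print("contact",z,p,readout.current_t())
E
```

```text
pos [0.43727162 0.02963949 0.23284354] [0.00000000e+00 3.46944695e-18 2.77555756e-17]
head [0.54647304 0.02832663 0.12009387]
base [-0.30084475  0.09749861 -0.70229605] [0.41751063 0.46119424 0.50169235] [0.47676593 0.02861308 0.19816793]
0.1952 [ 0.1  -0.06  0.34]
0.1948 [ 0.79 -0.39  0.14]
0.1944 [0.24 0.22 0.48]
0.194 [ 0.43 -0.14 -0.1 ]
0.1936 [ 0.43 -0.02 -0.1 ]
0.1932 [ 0.21 -0.2  -0.03]
0.1928 [ 0.32 -0.24  0.12]
0.1924 [-1.03  0.01  4.15]
contact 0.19239999999999985 [0.47672612 0.02861233 0.19269676] 14.8167
```

```bash
python3 - <<'E'
from h import *
y,z=.0292,.1931; x=.4767
r.line_to([x,y,z],feed=.02); r.hold(.2); f0,_=F(20); print("base",f0)
peak=0; 
while x<.5085:
    x+=.0005; r.line_to([x,y,z],feed=.02); f,_=F(4); f=f-f0
    if x>.484: print(round(x,4),f.round(1))
    peak=min(peak,f[0])
    if f[0]<-15 or abs(f[1])>6 or abs(f[2])>6: print("stop: high"); break
    if x>.502 and peak<-4 and f[0]<-5 and x>.5045: print("bottomed?"); break
print(readout.current_ee_pos(),readout.current_opening(),readout.current_t())
wristshot("w4")
E
```

```text
base [-0.08770332  0.07620571 -0.78197251]
0.4842 [-0.1  0.  -0.7]
0.4847 [ 0.  -0.3  0.5]
0.4852 [ 0.2  0.3 -0.4]
0.4857 [-0.1  0.2  0.5]
0.4862 [ 0.3 -0.3  0.3]
0.4867 [ 0.2  0.3 -0.3]
0.4872 [ 0.4 -0.3  0.1]
0.4877 [-0.1 -0.3  0.4]
0.4882 [ 0.6  0.2 -0.2]
0.4887 [0.1 0.  0.1]
0.4892 [ 0.2 -0.4  0.3]
0.4897 [-0.3 -0.3 -0.2]
0.4902 [-0.  -0.3  0.1]
0.4907 [0.3 0.1 0.1]
0.4912 [-0.1  0.2  0.3]
0.4917 [-0.   0.3 -0.3]
0.4922 [ 0.1 -0.2  0.2]
0.4927 [-0.   0.1  0.3]
0.4932 [ 0.3 -0.4  0. ]
0.4937 [ 0.3  0.  -0.1]
0.4942 [-0.2 -0.2  0.4]
0.4947 [-0.3 -0.5 -0.4]
0.4952 [-0.1 -0.5  0.1]
0.4957 [-0.8 -1.1  0.4]
0.4962 [-2.4 -1.4  0.3]
0.4967 [-3.  -1.5  0.6]
0.4972 [-4.4 -1.5  1.5]
0.4977 [-5.1 -1.7  1.1]
0.4982 [-6.1 -1.9  2.3]
0.4987 [-7.4 -1.4  2.9]
0.4992 [-6.2 -2.   2. ]
0.4997 [-4.6 -1.9  1.8]
0.5002 [-2.4 -1.7 -0.9]
0.5007 [-3.1 -1.7  0.5]
0.5012 [ 0.3 -1.6 -2.7]
0.5017 [ 1.2 -1.9 -1.6]
0.5022 [ 0.9 -1.9 -0.3]
0.5027 [-0.3 -1.8  1.3]
0.5032 [ 1.8 -1.8 -1.5]
0.5037 [ 0.6 -1.7 -1.9]
0.5042 [ 0.9 -1.9 -1. ]
0.5047 [ 1.1 -1.4  0.3]
0.5052 [ 0.6 -1.5  0.4]
0.5057 [ 0.5 -1.4  0.4]
0.5062 [ 0.3 -1.   0. ]
0.5067 [ 0.1 -0.4 -0.1]
0.5072 [ 0.4 -0.2  0.3]
0.5077 [-0.7  0.1  0.2]
0.5082 [-1.9  0.1  1.2]
0.5087 [-3.8  0.3  1.8]
[0.50788318 0.02925818 0.19289777] 0.015982627073622274 33.5667
```

It snapped on as expected: 7.4 N peak, then free travel, then bottoming at x≈0.508. Now I'll ease off, release and check.

```bash
python3 - <<'E'
from h import *
r.line_to([.5074,.0292,.1931],feed=.02); claw.grip(.05); print(readout.current_t(),F(5)[0])
r.line_to([.5074,.0292,.25],feed=.1); r.line_to([.44,.0292,.30],feed=.2); r.hold(.2)
im,d,W=wristshot("w5"); print(readout.current_t(),readout.current_contact_force())
hsv=cv2.cvtColor(im,cv2.COLOR_RGB2HSV).astype(int); H,S=hsv[...,0],hsv[...,1]
near=(np.hypot(W[...,0]-.52,W[...,1]-.0285)<.05)&(W[...,2]>.088)&(W[...,2]<.14)
b=W[near&(H>12)&(H<32)&(S>110)&(W[...,2]>.0945)]; print("brass",np.percentile(b,[2,50,98],axis=0).round(4))
t=W[near&((H<5)|(H>174))&(S>150)&(W[...,2]>.125)]; print("tabtop",np.median(t,0),np.percentile(t,[2,98],axis=0).round(4))
h=W[near&(abs(W[...,2]-.120)<.0025)&(W[...,0]>.533)&(S<60)]; print("head",h.mean(0))
v,u=np.argwhere(near).mean(0).astype(int); save("pics/w5c.png",cv2.resize(im[max(v-90,0):v+90,max(u-110,0):u+110],None,fx=3,fy=3))
E
```

```text
34.575 [-0.0122357  -0.0819617  -0.05184542]
36.15 [ 0.92941657  0.79405696 -0.09565889]
brass [[0.5281 0.014  0.0955]
 [0.5372 0.0296 0.0968]
 [0.5601 0.0434 0.0985]]
tabtop [0.50665831 0.02858268 0.12752372] [[0.5022 0.0217 0.1256]
 [0.5122 0.0355 0.1289]]
head [0.5462574  0.02888369 0.11998911]
```

View pics/w5c.png

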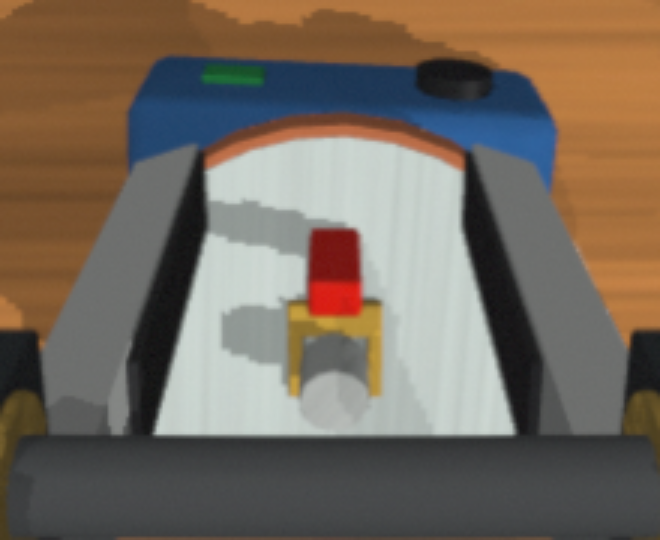

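The clip lies flat with its jaws round the neck, behind the head at (335,400). The tab-to-head distance is 39.6 mm against 40 nominal, and the arm is clear.

```bash
python3 -c "
from h import *
job.close_job()"
```

```text
the job is handed in; nothing more can be done
```

The brass clip is seated in the groove round the spindle neck and released. I handed the job in with the clock at about 36 s of the 48 allowed; no verdict is reported.

- **Pick-up:** I gripped the clip by its red tab and lifted it off the pad. The two look-alikes on the bench were grey, so I left them alone.
- **Finding the disc:** Touch put the disc face at about 92 mm, matching the cameras, which is about 8 mm below its middle setting.
- **Pushing home:** I kept the clip about 0.4 mm above the disc face. The push peaked at 7.4 N, dropped to near zero as the clip snapped on, and rose to 3.8 N when it bottomed. A steady side force of 1–2 N during the snap suggests I was slightly off centre. It faded to about zero by the end.
- **Last checks:** After release, the tab's centre was 39.6 mm from the spindle head's centre (40 mm nominal) and 0.3 mm off sideways. The clip's upper face was about 5 mm above the disc, so it lies flat. The arm was clear, and the force readings were only noise.
- **Not checked:** I did not take a final picture of the bystanders. The arm kept clear of them and felt no unexpected contact.

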